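# Clear the finished cast from the clamping stand, build the stack and clamp it

## Robot

A 6-joint arm with a two-finger parallel gripper is mounted at the origin on the work surface. World frame = base frame: x ahead of the robot, y to its left, z up, the work surface at z = 0. Lengths are in m, angles in degrees, forces in N, time in s.
With the tool pointing down it reaches from about 0.375 to 0.9 m from the base axis. Payload 3.1 kg.
Tool frame: the origin (TCP) lies on the centre line of the jaws, within the pads' length; the fingertips stand 19 mm ahead of it and the grasp point (between the pads) is the TCP (tips_ahead is the distance from the TCP to the fingertips, in m); z points along the fingers, y is the line along which they close (so a half turn about z gives the same grasp; the last joint's range is limited). The gripper opens to 87 mm and grips with 3 to 60 N. Pads are 19 mm wide; open, the fingers measure 117 mm over their backs; the gripper's body (75 mm by 190 mm) begins 51 mm behind the grasp point.
Start: joints at [60.304, 30.224, 82.088, -0, 67.689, -10.227], TCP at [0.208, 0.589, 0.242] pointing down, gripper open.
Joint ranges: [-176.69, 176.69], [-43.24, 126.21], [12.49, 139.97], [-82, 262], [0, 151.66], [-163.58, 163.58]. Speed limits (degrees/s): [159.86, 159.86, 180, 180, 180, 180].

## Interface

Orientations are given as a 3x3 rotation matrix whose columns are the frame's x, y, z axes.
In Python, from rig import read_state, capture, hand_in, trace, landmark_of, tips_ahead gives the robot as it stands.
- The arm moves only by the shell command python3 -m jog 'ROWS'. ROWS is JSON, a list of rows, each an object of numbers: "tx", "ty", "tz": the shift along the tool's x, y, z in cm; "roll": the turn about the tool's z in rad; "jaw": the opening, from 0 (shut) to 1 (fully open). A call has 1 to 8 rows; each row shifts and turns the commanded pose from where the row before left it, along the tool's axes as they then stand; what a row does not reach is not made up. A row lasts 1/10 s, in which the tool goes at most 50 mm and 8.59 degrees, less where a joint would pass 70% of its speed; a pose out of reach is approached as far as the arm can. A call with a gripper value outside its range is refused whole. The fingers move at their own pace and stop on an object; the grip force is fixed at half the most. Time passes only in rows, so rows that do not move let the fingers close. It gives the time, the measured TCP pose, the force, the opening and the grip force at its end, in the units of the state.
- read_state(): the state, without advancing time (a new reading comes with each control period).
- capture(name): name is "scene" or "side" or "wrist"; returns a dict with "img" (384x512x3 uint8, red, green, blue), "vertical_fov" (degrees; the focal length in pixels is half the picture's height over the tangent of half this angle, whatever the lens; pixels are square), "cx", "cy" (the principal point, pixels), "cam_to_world" (4x4, takes a point from camera to world coordinates); the wrist camera has in their place "tool_from_camera" (4x4, takes a point from camera to tool coordinates, whose origin is the TCP and whose axes are the flange's). Camera axes: x right, y up, looking along -z (the intrinsics and any distortion apply to the point x, -y, -z); pixel columns grow to the right and rows downward; lengths in m; the calibration is good to about 2 mm. A picture is of the moment at which its call begins: read the wrist's pose just before it. There is no depth.
- hand_in(): hands the job in; it is judged then, once.
Trained networks look in the newest picture that a camera, given by its name, has taken for a name from the list of things; names that differ only in an ending like _2 or _b are one class to them, and where a whole thing is asked for, a point or a joint stands for the part that bears it (a point fixed in the world has none). Each returns a list of dicts, best first, with "p" (0 to 1); they miss things now and then, are a little off and sometimes report something else, mostly with a low value. They report only what shows in the picture. A call takes as long as a camera call.
- trace(camera, thing): "pixels" (384x512 bool, what is visible of it) and "bbox" ([left, top, width, height] in pixels, round what is visible of it).
- landmark_of(camera, thing): "point" ([row, column] in pixels: a listed point, or the origin of a listed thing).
The state is a dict: "time_s": time; "joint_positions": joint angles; "qvel": joint speeds; "tau": joint torques, N m; "position": TCP position; "tcp_rot": TCP orientation; "force": force on the tool from outside, world axes, zero at the start; "moment": the same for the moment, N m; "opening": opening from 0.0 (shut) to 1.0 (fully open); "grasp_force": force on a finger pad.
Only numpy, scipy, OpenCV 4.12 (cv2) and the standard library are available. Lean on these libraries where they do the work, as an engineer would, in place of code of your own. Each camera call takes 0.05 s, during which the arm holds its last target. There are 200 camera calls.

## Task

A finished yellow dental cast was left sitting on the white plaster block in the clamping stand: lift it off and set it down gently and upright, wholly on the cork mat. Then lay the blue spacer plate squarely on the white block, edges flush, and the orange disc centred on the spacer. Last, slide the clamp by its red tab until its sprung pad has pushed the block, stack and all, fully home against the blue stop wall and grips it there firmly but without crushing the plaster; leave it clamped, and leave the other things on the bench where they are.

Things in the scene. Friction and masses are not known exactly. Their poses are not given: they have to be found in the camera images.
- stand: fixed clamping stand. Origin: on the bench under the pocket. Base plate 120 (x) x 228 (y, -148 to +80), top at z = 14, the pocket floor. Blue stop wall along x, 90 wide, its face at y = +60, top at z = 42. Two low rails (top z = 22) at x = -29.5 and +29.5 guide the block, y = -15 to +60. The clamp slides along y, +y towards the stop wall
- clamp: sliding carriage, axes as the stand's, 44 (x) x 36 (y). Origin: under its centre, on the pocket floor. Red upright tab on it 14 (x) x 26 (y), z = 23 to 64. Slides along y, 8 N drag, stays where left. Its black pad faces +y on a set screw: face 58 to 72 ahead of the origin, differs each time, not reported. Pad sprung 1.5 N/mm, 10 mm give; over 22 N crushes the block
- block: white plaster block 54 x 54 x 30 high, loose in the stand's pocket on its floor. Origin: centre of its underside
- cast: yellow dental cast: base 58 (x) x 46 (y) x 20 high with a horseshoe of teeth on top, 28 high in all. Origin: centre of its underside. It sits on the white block at the start
- spacer: blue spacer plate 54 x 54 x 12 high. Origin: centre of its underside
- disc: orange disc, diameter 54, 14 high. Origin: centre of its underside
- cork_mat: cork mat fixed on the bench, 150 (x) x 130 (y) x 4 thick. Origin: centre of its underside
- bur_block: bystander: red bur holder 90 x 45 x 50 high with two rows of burs; leave it alone
- old_cast: bystander: white plaster dental cast, 58 x 46 x 28 high; leave it alone
- jar: bystander: closed jar, diameter 60, 70 high; leave it alone
- spray: bystander: white bottle, diameter 48, 150 high; leave it alone
- spatula: bystander: spatula 160 long lying on the bench in front of the robot; leave it alone
- brush: bystander: brush 160 long lying on the bench; leave it alone
- pumice: bystander: pinkish rubbing block 85 x 50 x 22 high; leave it alone

How it is judged:
By the outcome, as a careful person would: the job done as asked, in the order asked, and still so for the second after the job is handed in, with the robot touching nothing.
It also fails if it takes over 67 s, if anything falls off the work surface, if the arm or the gripper's body presses on something with over 40 N, if the wrist force passes 120 N, or if a joint passes its speed limit or range.

## Working session

There is one attempt and no reset: what is moved stays moved. The work goes in short steps, Python scripts to look and compute and a shell command to move; the robot and the scene stay as the last step left them, time stands still between calls to the robot, and variables do not carry over. Pictures are saved under pics/ and viewed, at most 10 in all, crops included, and the job is handed in when it is done.

```bash
ls; mkdir -p pics
cat > h.py <<'E'
import numpy as np, cv2
from rig import *
def K(c):
    h,w=c["img"].shape[:2]; f=h/2/np.tan(np.radians(c["vertical_fov"]/2)); return f,c["cx"],c["cy"]
def pose(c,st=None):
    if "cam_to_world" in c: return np.array(c["cam_to_world"])
    T=np.eye(4);T[:3,:3]=np.array(st["tcp_rot"]);T[:3,3]=st["position"];return T@np.array(c["tool_from_camera"])
def ray(c,T,r,col):
    f,cx,cy=K(c); d=np.array([(col-cx)/f,-(r-cy)/f,-1.]); d=T[:3,:3]@d; return T[:3,3],d/np.linalg.norm(d)
def atz(c,T,r,col,z):
    o,d=ray(c,T,r,col); return o+d*(z-o[2])/d[2]
def proj(c,T,p):
    f,cx,cy=K(c); q=np.linalg.inv(T)@np.append(p,1); return np.array([cy-f*q[1]/-q[2]*1.0, cx+f*q[0]/-q[2]])
def tri(rs):
    A=np.zeros((3,3));b=np.zeros(3)
    for o,d in rs:
        P=np.eye(3)-np.outer(d,d);A+=P;b+=P@o
    x=np.linalg.solve(A,b); return x,[np.linalg.norm((np.eye(3)-np.outer(d,d))@(x-o)) for o,d in rs]
E
python3 - <<'E'
from h import *
st=read_state(); print(st["position"],np.round(st["tcp_rot"],3).tolist(),tips_ahead)
C={}
for n in("scene","side","wrist"):
    c=capture(n);C[n]=c;cv2.imwrite(f"pics/{n}0.png",c["img"][:,:,::-1])
    print(n,{k:(np.round(v,3).tolist() if k!='img' else 0) for k,v in c.items()})
for t in "stand clamp block cast spacer disc cork_mat bur_block old_cast jar spray spatula brush pumice".split():
    rs=[];o=[t]
    for n in C:
        l=landmark_of(n,t)
        if l and l[0]["p"]>.3:
            p=l[0]["point"]; o.append((n,np.round(p).tolist(),round(l[0]["p"],2)));rs.append(ray(C[n],pose(C[n],st),*p)); o.append(np.round(atz(C[n],pose(C[n],st),*p,0),3).tolist())
    if len(rs)>1: x,e=tri(rs);o+=["TRI",np.round(x,3).tolist(),np.round(e,3).tolist()]
    print(*o)
E
```

```text
pics
[0.20793518 0.58867174 0.24057552] [[-0.943, 0.333, -0.001], [0.333, 0.943, -0.002], [0.0, -0.002, -1.0]] 0.019
scene {'img': 0, 'vertical_fov': 57.786, 'cx': 252.902, 'cy': 192.38, 'cam_to_world': [[0.761, -0.36, 0.54, 1.13], [0.649, 0.419, -0.635, -0.629], [0.002, 0.834, 0.552, 0.631], [0.0, 0.0, 0.0, 1.0]]}
side {'img': 0, 'vertical_fov': 42.384, 'cx': 249.457, 'cy': 190.541, 'cam_to_world': [[-0.873, -0.329, 0.361, 1.137], [0.488, -0.575, 0.657, 1.046], [-0.008, 0.749, 0.662, 1.126], [0.0, 0.0, 0.0, 1.0]]}
wrist {'img': 0, 'vertical_fov': 68.288, 'cx': 253.029, 'cy': 189.457, 'tool_from_camera': [[-0.001, 0.965, 0.261, 0.07], [1.0, 0.001, 0.001, -0.001], [0.001, 0.261, -0.965, -0.143], [0.0, 0.0, 0.0, 1.0]]}
stand ('side', [214.0, 268.0], 0.85) [0.529, 0.062, 0.0]
clamp ('scene', [210.0, 235.0], 0.57) [0.534, -0.014, 0.0] ('side', [198.0, 247.0], 0.55) [0.55, -0.041, 0.0] TRI [0.553, -0.03, 0.015] [0.004, 0.004]
block ('scene', [191.0, 253.0], 0.7) [0.508, 0.103, 0.0] ('side', [214.0, 273.0], 0.67) [0.515, 0.067, 0.0] TRI [0.525, 0.083, 0.018] [0.0, 0.0]
cast ('scene', [183.
[... 937 characters left out ...]
44, 0.0] ('side', [307.0, 297.0], 0.97) [0.645, 0.41, 0.0] TRI [0.402, 0.201, -0.182] [0.163, 0.163]
spray ('scene', [292.0, 232.0], 0.66) [0.744, -0.249, 0.0] ('side', [182.0, 169.0], 0.86) [0.746, -0.251, 0.0] TRI [0.746, -0.25, 0.001] [0.0, 0.0]
spatula ('scene', [185.0, 213.0], 0.63) [0.382, 0.041, 0.0] ('side', [196.0, 305.0], 0.92) [0.374, 0.047, 0.0] TRI [0.374, 0.046, -0.004] [0.002, 0.002]
brush ('scene', [232.0, 319.0], 0.67) [0.783, 0.063, 0.0] ('side', [208.0, 272.0], 0.68) [0.501, 0.041, 0.0] TRI [0.653, 0.11, 0.018] [0.123, 0.123]
pumice ('scene', [151.0, 302.0], 0.47) [0.47, 0.452, -0.0] ('side', [292.0, 354.0], 0.77) [0.48, 0.447, 0.0] TRI [0.477, 0.446, 0.002] [0.003, 0.003]
```

View pics/scene0.png

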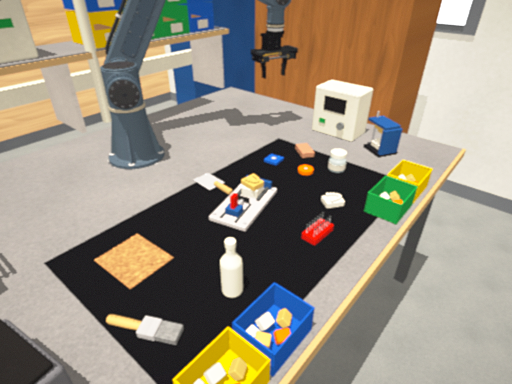

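View pics/side0.png

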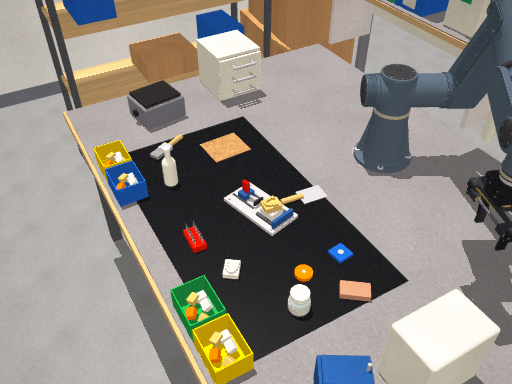

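Both views show the stand with cast near scene (251,183) / side (272,207), red tab scene (235,200), mat scene (135,258), spacer scene (274,159), disc scene (306,170). These agree with the triangulated positions, except for jar and brush, which the networks mislabelled in the scene view. Next I'll look with the wrist camera between the spacer and the stand.

```bash
python3 -m jog '[{"tx":-4,"ty":-3},{"tx":-4,"ty":-3},{"tx":-4,"ty":-3},{"tx":-4,"ty":-3},{"tx":-4,"ty":-3},{"tx":-4,"ty":-3},{"tx":-4,"ty":-3},{"tx":-4,"ty":-3}]'; python3 -m jog '[{"tx":-3,"ty":-3},{"tx":-2,"ty":-1},{},{}]'
cat >> h.py <<'E'
def look(tag,things,min_p=.3):
    st=read_state();c=capture("wrist");cv2.imwrite(f"pics/{tag}.png",c["img"][:,:,::-1]);T=pose(c,st);out={}
    for t in things:
        l=landmark_of("wrist",t);m=trace("wrist",t)
        if l and l[0]["p"]>min_p: out[t]=dict(pt=l[0]["point"],p=l[0]["p"])
        if m and m[0]["p"]>min_p: out.setdefault(t,{})["mask"]=m[0]["pixels"]
    import pickle; pickle.dump((st,c,T,out),open(f"{tag}.pkl","wb"));return st,c,T,out
def load(tag):
    import pickle; return pickle.load(open(f"{tag}.pkl","rb"))
E
python3 - <<'E'
from h import *
st,c,T,o=look("w1","stand clamp block cast spacer disc".split())
print(st["time_s"],st["position"])
for t,d in o.items(): print(t,d.get("pt"),d.get("p"),np.round(atz(c,T,*d["pt"],0.02),3) if "pt" in d else "", d["mask"].sum() if "mask" in d else "")
E
```

```text
2.25 [0.20827128 0.58925116 0.24154373]$[0]: bad value
$[0]: bad value
```

View pics/w1.png

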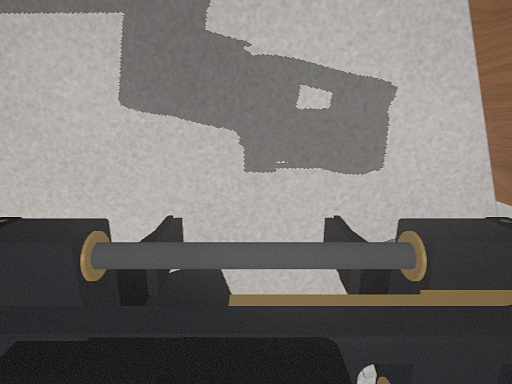

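Wrist picture shows bench only, with the gripper hiding rows below about 215, so targets must lie on the +tool-x side. The moves were refused, so I'll try every key written out.

```bash
python3 -m jog '[{"tx":-4.0,"ty":-3.0,"tz":0.0,"roll":0.0,"jaw":1.0}]'; python3 -m jog '[{"tx":-4,"ty":-3,"jaw":1},{"tx":-4,"ty":-3,"jaw":1}]';python3 -m jog '[{"tx":-4,"ty":-3,"tz":0,"roll":0}]'
```

```text
time_s: 3.0
position: [0.2344, 0.5513, 0.2418]
tcp_rot: [[-0.945, 0.328, 0.001], [0.328, 0.945, 0.005], [0.001, 0.005, -1.0]]
force: [0.8, -0.3, 0.1]
opening: 1.0
grasp_force: 0.0$[0]: bad value
$[0]: bad value
```

```bash
python3 -m jog '[{"tx":-4.5,"ty":-1.9,"tz":0,"roll":0,"jaw":1},{"tx":-4.5,"ty":-1.9,"tz":0,"roll":0,"jaw":1},{"tx":-4.5,"ty":-1.9,"tz":0,"roll":0,"jaw":1},{"tx":-4.5,"ty":-1.9,"tz":0,"roll":0,"jaw":1},{"tx":-4.5,"ty":-1.9,"tz":0,"roll":0,"jaw":1},{"tx":-4.5,"ty":-1.9,"tz":0,"roll":0,"jaw":1},{"tx":-4.5,"ty":-1.9,"tz":0,"roll":0,"jaw":1},{"tx":-4.5,"ty":-1.9,"tz":0,"roll":0,"jaw":1}]'; python3 -m jog '[{"tx":-4.5,"ty":-1.9,"tz":0,"roll":0,"jaw":1},{"tx":-4.5,"ty":-1.9,"tz":0,"roll":0,"jaw":1},{"tx":0,"ty":0,"tz":0,"roll":0,"jaw":1},{"tx":0,"ty":0,"tz":0,"roll":0,"jaw":1},{"tx":0,"ty":0,"tz":0,"roll":0,"jaw":1}]'
python3 - <<'E'
from h import *
st,c,T,o=look("w2","stand clamp block cast spacer disc".split())
print(st["time_s"],st["position"])
for t,d in o.items(): print(t,d.get("pt"),d.get("p"),np.round(atz(c,T,*d["pt"],0.0),3) if "pt" in d else "", d["mask"].sum() if "mask" in d else "")
E
```

```text
time_s: 3.8
position: [0.5261, 0.2828, 0.2418]
tcp_rot: [[-0.943, 0.334, 0.0], [0.334, 0.943, 0.0], [-0.0, 0.0, -1.0]]
force: [0.8, 0.6, -0.1]
opening: 1.003
grasp_force: 0.0
time_s: 4.3
position: [0.5958, 0.2191, 0.2413]
tcp_rot: [[-0.943, 0.333, -0.002], [0.333, 0.943, 0.0], [0.002, -0.0, -1.0]]
force: [-0.4, 0.3, -0.2]
opening: 1.0
grasp_force: 0.0
4.3 [0.59584715 0.21910169 0.24127219]
stand None None  10924
clamp [202.0, 68.5] 0.81 [ 0.556 -0.047  0.   ] 1643
block [154.9, 132.4] 0.87 [0.526 0.068 0.   ] 588
cast None None  2336
spacer [8.6, 282.7] 0.7 [0.427 0.316 0.   ] 
disc [118.4, 317.0] 0.92 [0.563 0.319 0.   ] 1504
```

View pics/w2.png

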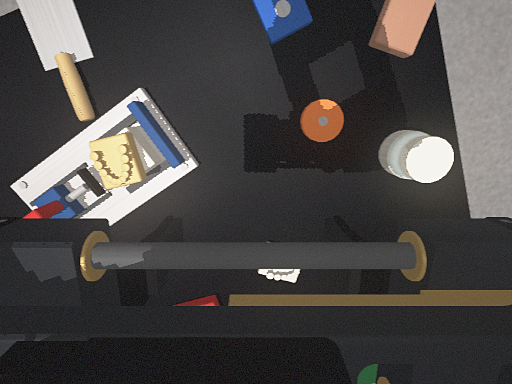

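The wrist view shows the cast on the block near (117,160), the stop wall at (158,130), the disc at (322,121), the spacer cut off at the top near (282,12), and the jar at (420,157). Next I'll view the stand along its own axis.

```bash
python3 -m jog '[{"tx":-0.7,"ty":-4.8,"tz":0,"roll":0,"jaw":1},{"tx":-0.7,"ty":-4.8,"tz":0,"roll":0,"jaw":1},{"tx":-0.7,"ty":-4.8,"tz":0,"roll":0,"jaw":1},{"tx":-0.7,"ty":-4.8,"tz":0,"roll":0,"jaw":1},{"tx":-0.7,"ty":-4.8,"tz":0,"roll":0,"jaw":1},{"tx":0,"ty":0,"tz":0,"roll":0.141,"jaw":1},{"tx":0,"ty":0,"tz":0,"roll":0.141,"jaw":1},{"tx":0,"ty":0,"tz":0,"roll":0.141,"jaw":1}]'; python3 -m jog '[{"tx":0,"ty":0,"tz":0,"roll":0.141,"jaw":1},{"tx":0,"ty":0,"tz":0,"roll":0.141,"jaw":1},{"tx":0,"ty":0,"tz":0,"roll":0.141,"jaw":1},{"tx":0,"ty":0,"tz":0,"roll":0.141,"jaw":1},{"tx":0,"ty":0,"tz":0,"roll":0,"jaw":1},{"tx":0,"ty":0,"tz":0,"roll":0,"jaw":1},{"tx":0,"ty":0,"tz":0,"roll":0,"jaw":1}]'
python3 - <<'E'
from h import *
st,c,T,o=look("w3","stand clamp block cast".split())
print(st["time_s"],st["position"])
for t,d in o.items(): print(t,d.get("pt"),d.get("p"),np.round(atz(c,T,*d["pt"],0.0),3) if "pt" in d else "", d["mask"].sum() if "mask" in d else "")
im=cv2.imread("pics/w3.png");cv2.imwrite("pics/w3c.png",cv2.resize(im[0:225,120:400],None,fx=2.6,fy=2.6,interpolation=cv2.INTER_CUBIC))
E
```

```text
time_s: 5.75
position: [0.5499, -0.0204, 0.2417]
tcp_rot: [[-0.718, 0.697, 0.0], [0.697, 0.718, 0.0], [-0.0, 0.0, -1.0]]
force: [-0.0, -0.5, -0.3]
opening: 1.0
grasp_force: 0.0
time_s: 6.45
position: [0.55, -0.0195, 0.2416]
tcp_rot: [[-0.243, 0.97, 0.0], [0.97, 0.243, -0.0], [-0.0, 0.0, -1.0]]
force: [-0.0, -0.1, -0.2]
opening: 1.0
grasp_force: 0.0
6.45 [ 0.54995229 -0.01946097  0.24156648]
stand [103.7, 253.9] 0.98 [0.531 0.06  0.   ] 14061
clamp [183.3, 256.5] 0.78 [ 0.561 -0.043  0.   ] 1527
block None None  317
cast [88.1, 253.7] 0.97 [0.527 0.078 0.   ] 2441
```

View pics/w3c.png

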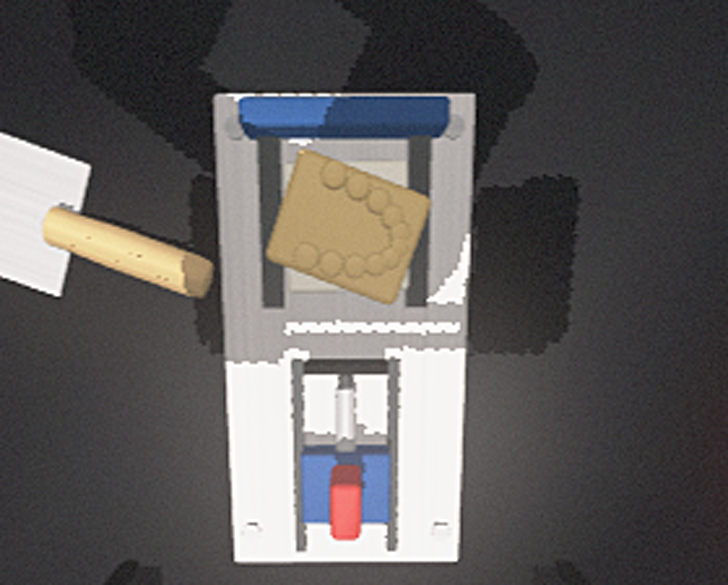

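```bash
cat >> h.py <<'E'
def rect(mask,c,T,z):
    "min-area rectangle of a mask projected to the plane z: centre, sizes, long-side yaw"
    m=mask.astype(np.uint8);k=np.ones((3,3),np.uint8)
    cs=max(cv2.findContours(m,cv2.RETR_EXTERNAL,cv2.CHAIN_APPROX_NONE)[0],key=cv2.contourArea)[:,0]
    P=np.array([atz(c,T,y,x,z)[:2] for x,y in cs],np.float32)*1000
    return cv2.minAreaRect(P)
E
python3 - <<'E'
from h import *
for tag in("w2","w3"):
    st,c,T,o=load(tag)
    for t,z in(("stand",.014),("cast",.064),("clamp",.03),("block",.044)):
        if t in o and "mask" in o[t]:
            print(tag,t,np.round(np.concatenate([np.ravel(q) for q in rect(o[t]["mask"],c,T,z)]),1), o[t].get("p"))
st,c,T,o=load("w3")
s=lambda x,y:(y/2.6,120+x/2.6)
for n,z,pts in(("plate",.014,[(215,95),(475,95),(461,561),(235,561)]),("wallface top",.042,[(241,128),(449,128)]),("cast",.064,[(302,150),(430,197),(390,304),(268,255)]),("tabtop",.064,[(331,480),(361,480),(361,539),(331,539)])):
    P=np.array([atz(c,T,*s(*p),z)[:2]*1000 for p in pts]); print(n,np.round(P).tolist(),np.round(P.mean(0)),np.round(np.linalg.norm(P-np.roll(P,-1,0),axis=1)),np.round(np.degrees(np.arctan2(*(np.roll(P,-1,0)-P).T[::-1]))))
# triangulate masks' centroids
st2,c2,T2,o2=load("w2")
for t in("cast",):
    a=[ray(cc,TT,*np.argwhere(oo[t]["mask"]).mean(0)) for cc,TT,oo in((c,T,o),(c2,T2,o2))];print(t,tri(a))
E
```

```text
w2 stand [540.2  17.7 120.2 249.   14.1] None
w2 cast [527.2  77.3  56.2  57.9  84.7] None
w2 clamp [552.2 -30.   43.6 110.7  12. ] 0.81
w2 block [520.6 104.3  54.9  23.4   6.5] 0.87
w3 stand [538.8  24.4 121.8 225.2  14.1] 0.98
w3 cast [527.5  73.8  46.8  58.   83.3] 0.97
w3 clamp [551.1 -23.8  44.5  91.2  14. ] 0.78
w3 block [535.5 101.   23.6  10.3  14. ] None
plate [[454.0, 119.0], [569.0, 147.0], [626.0, -71.0], [509.0, -100.0]] [540.  24.] [118. 226. 121. 226.] [  14.  -75. -166.  104.]
wallface top [[473.0, 104.0], [559.0, 125.0]] [516. 114.] [89. 89.] [  14. -166.]
cast [[503.0, 98.0], [557.0, 94.0], [552.0, 49.0], [498.0, 56.0]] [527.  74.] [55. 45. 55. 43.] [ -5. -96. 173.  84.]
tabtop [[546.0, -32.0], [559.0, -28.0], [566.0, -56.0], [553.0, -59.0]] [556. -44.] [13. 28. 14. 28.] [  14.  -76. -166.  104.]
cast (array([0.52680476, 0.07507715, 0.05696108]), [np.float64(0.00046670487583207724), np.float64(0.00046670487583225386)])
```

Cast centre is (0.527,0.074) with yaw about −6.6° and triangulated height around 0.057, which fits. Stand origin is (0.531,0.057), yaw 14.05°; plate size and wall face both match the text. Next: grasp the cast across its long side.

```bash
python3 -m jog '[{"tx":4.8,"ty":0.1,"tz":0,"roll":0,"jaw":1},{"tx":4.8,"ty":0,"tz":0,"roll":0,"jaw":1},{"tx":0,"ty":0,"tz":3.6,"roll":0.12,"jaw":1},{"tx":0,"ty":0,"tz":3.6,"roll":0.12,"jaw":1},{"tx":0,"ty":0,"tz":3.6,"roll":0.12,"jaw":1},{"tx":0,"ty":0,"tz":3.6,"roll":0,"jaw":1},{"tx":0,"ty":0,"tz":2,"roll":0,"jaw":1},{"tx":0,"ty":0,"tz":1,"roll":0,"jaw":1}]'; python3 -m jog '[{"tx":0,"ty":0,"tz":0,"roll":0,"jaw":1},{"tx":0,"ty":0,"tz":0,"roll":0,"jaw":0.75},{"tx":0,"ty":0,"tz":0,"roll":0,"jaw":0.3},{"tx":0,"ty":0,"tz":0,"roll":0,"jaw":0.3},{"tx":0,"ty":0,"tz":0,"roll":0,"jaw":0.3},{"tx":0,"ty":0,"tz":0,"roll":0,"jaw":0.3}]'
```

```text
time_s: 7.7
position: [0.5267, 0.074, 0.0655]
tcp_rot: [[0.116, 0.993, -0.003], [0.993, -0.116, 0.0], [-0.0, -0.003, -1.0]]
force: [0.0, 0.2, 0.8]
opening: 0.998
grasp_force: 0.0
time_s: 8.3
position: [0.5276, 0.074, 0.0682]
tcp_rot: [[0.116, 0.993, 0.0], [0.993, -0.116, 0.0], [0.0, 0.0, -1.0]]
force: [-0.8, 1.3, 3.6]
opening: 0.667
grasp_force: 30.0
```

Gripped at opening 0.667, i.e. 58 mm. Lifting, then measuring the mat from both fixed cameras.

```bash
python3 -m jog '[{"tx":0,"ty":0,"tz":-2,"roll":0,"jaw":0.3},{"tx":0,"ty":0,"tz":-4.5,"roll":0,"jaw":0.3},{"tx":0,"ty":0,"tz":-4.5,"roll":0,"jaw":0.3},{"tx":-2,"ty":0,"tz":-2,"roll":0,"jaw":0.3},{"tx":-4,"ty":0,"tz":0,"roll":0,"jaw":0.3},{"tx":-4,"ty":0,"tz":0,"roll":0,"jaw":0.3}]'
python3 - <<'E'
from h import *
for n in("scene","side"):
    c=capture(n);m=trace(n,"cork_mat");T=pose(c)
    print(n,m[0]["p"],np.round(np.concatenate([np.ravel(q) for q in rect(m[0]["pixels"],c,T,.004)]),1))
    m=trace(n,"spacer");print(n,m and (m[0]["p"],np.round(np.concatenate([np.ravel(q) for q in rect(m[0]["pixels"],c,T,.008)]),1)))
E
```

```text
time_s: 8.9
position: [0.5163, -0.0259, 0.1988]
tcp_rot: [[0.113, 0.994, 0.003], [0.994, -0.113, -0.001], [-0.0, 0.003, -1.0]]
force: [0.2, -0.5, -1.1]
opening: 0.666
grasp_force: 30.0
scene 0.84 [ 483.8 -336.8  152.2  131.2    2.9]
scene (0.7, array([428.1, 310.2,  49.5,  64.7,  38.7]))
side 0.76 [ 491.8 -333.1  137.8  140.1    0.9]
side (0.7, array([431.2, 314. ,  65.3,  59.9,   3.8]))
```

```bash
python3 -m jog '[{"tx":-4.5,"ty":0,"tz":0,"roll":0,"jaw":0.3},{"tx":-4.5,"ty":0,"tz":0,"roll":0,"jaw":0.3},{"tx":-4.5,"ty":0,"tz":0,"roll":0,"jaw":0.3},{"tx":-4.5,"ty":0.2,"tz":0,"roll":0,"jaw":0.3},{"tx":-4.5,"ty":0.2,"tz":2,"roll":0,"jaw":0.3},{"tx":-4.5,"ty":0,"tz":2,"roll":0,"jaw":0.3},{"tx":-3,"ty":0,"tz":3,"roll":0,"jaw":0.3},{"tx":-1,"ty":0,"tz":4,"roll":0,"jaw":0.3}]'; python3 -m jog '[{"tx":0,"ty":0,"tz":3,"roll":0,"jaw":0.3},{"tx":0,"ty":0,"tz":1.5,"roll":0,"jaw":0.3},{"tx":0,"ty":0,"tz":0.5,"roll":0,"jaw":0.3},{"tx":0,"ty":0,"tz":0.3,"roll":0,"jaw":0.3},{"tx":0,"ty":0,"tz":0.2,"roll":0,"jaw":0.3},{"tx":0,"ty":0,"tz":0,"roll":0,"jaw":0.3},{"tx":0,"ty":0,"tz":0,"roll":0,"jaw":0.3}]'
```

```text
time_s: 10.0
position: [0.4863, -0.3378, 0.0878]
tcp_rot: [[0.117, 0.993, 0.005], [0.993, -0.117, -0.006], [-0.005, 0.006, -1.0]]
force: [0.3, -1.0, -1.6]
opening: 0.663
grasp_force: 30.0
time_s: 10.7
position: [0.4849, -0.334, 0.0337]
tcp_rot: [[0.115, 0.993, 0.002], [0.993, -0.115, -0.002], [-0.001, 0.002, -1.0]]
force: [-0.1, -0.8, -0.7]
opening: 0.66
grasp_force: 30.0
```

```bash
python3 -m jog '[{"tx":0,"ty":0,"tz":0.2,"roll":0,"jaw":0.3},{"tx":0,"ty":0,"tz":0.2,"roll":0,"jaw":0.3},{"tx":0,"ty":0,"tz":0.1,"roll":0,"jaw":0.3},{"tx":0,"ty":0,"tz":0,"roll":0,"jaw":0.3}]'
```

```text
time_s: 11.1
position: [0.4843, -0.3339, 0.0282]
tcp_rot: [[0.116, 0.993, 0.0], [0.993, -0.116, -0.0], [-0.0, 0.0, -1.0]]
force: [-1.0, 0.9, 4.2]
opening: 0.665
grasp_force: 30.0
```

```bash
python3 -m jog '[{"tx":0,"ty":0,"tz":0.05,"roll":0,"jaw":0.3},{"tx":0,"ty":0,"tz":0,"roll":0,"jaw":0.3}]'
```

```text
time_s: 11.3
position: [0.4843, -0.3339, 0.0282]
tcp_rot: [[0.116, 0.993, 0.0], [0.993, -0.116, -0.0], [-0.0, 0.0, -1.0]]
force: [-1.4, 1.1, 7.7]
opening: 0.662
grasp_force: 30.0
```

```bash
python3 -m jog '[{"tx":0,"ty":0,"tz":0,"roll":0,"jaw":1},{"tx":0,"ty":0,"tz":0,"roll":0,"jaw":1},{"tx":0,"ty":0,"tz":-2,"roll":0,"jaw":1},{"tx":0,"ty":0,"tz":-4.5,"roll":0,"jaw":1},{"tx":0,"ty":0,"tz":-4.5,"roll":0,"jaw":1},{"tx":0,"ty":0,"tz":-4.5,"roll":0,"jaw":1},{"tx":2,"ty":0.4,"tz":-4,"roll":0,"jaw":1},{"tx":4.5,"ty":0.5,"tz":-2,"roll":0,"jaw":1}]';python3 -m jog '[{"tx":4.5,"ty":0.5,"tz":0,"roll":0,"jaw":1},{"tx":4.5,"ty":0.5,"tz":0,"roll":0,"jaw":1},{"tx":4.5,"ty":0.5,"tz":0,"roll":0,"jaw":1},{"tx":4.5,"ty":0.5,"tz":0,"roll":0,"jaw":1},{"tx":4.5,"ty":0,"tz":0,"roll":0,"jaw":1},{"tx":3,"ty":0,"tz":0,"roll":-0.12,"jaw":1},{"tx":0,"ty":0,"tz":0,"roll":-0.12,"jaw":1},{"tx":0,"ty":0,"tz":0,"roll":-0.12,"jaw":1}]'; python3 -m jog '[{"tx":0,"ty":0,"tz":0,"roll":0,"jaw":1},{"tx":0,"ty":0,"tz":0,"roll":0,"jaw":1}]'
python3 - <<'E'
from h import *
st,c,T,o=look("w4","stand clamp block".split())
print(st["time_s"],st["position"])
for t,z in(("stand",.014),("clamp",.03),("block",.044)):
  if t in o: print(t,o[t].get("p"),np.round(np.concatenate([np.ravel(q) for q in rect(o[t]["mask"],c,T,z)]),1) if "mask" in o[t] else"")
im=cv2.imread("pics/w4.png");cv2.imwrite("pics/w4c.png",cv2.resize(im[0:225,120:400],None,fx=2.6,fy=2.6,interpolation=cv2.INTER_CUBIC))
c=capture("side");l=trace("side","cast");print(l[0]["p"],l[0]["bbox"])
E
```

```text
time_s: 12.1
position: [0.5027, -0.274, 0.2461]
tcp_rot: [[0.12, 0.993, 0.007], [0.993, -0.12, -0.007], [-0.006, 0.008, -1.0]]
force: [0.2, -0.2, -0.4]
opening: 1.002
grasp_force: 0.0
time_s: 12.9
position: [0.5499, -0.0177, 0.2417]
tcp_rot: [[-0.249, 0.968, -0.001], [0.968, 0.249, 0.0], [0.0, -0.0, -1.0]]
force: [0.2, 0.6, -0.0]
opening: 0.999
grasp_force: 0.0
time_s: 13.1
position: [0.55, -0.0193, 0.2418]
tcp_rot: [[-0.239, 0.971, -0.0], [0.971, 0.239, 0.0], [0.0, -0.0, -1.0]]
force: [0.6, 0.2, 0.1]
opening: 1.002
grasp_force: 0.0
13.1 [ 0.54998903 -0.01930062  0.24180781]
stand 0.81 [538.7  24.5 120.9 226.9  14.6]
clamp 0.85 [550.8 -24.4  44.4  90.1  14.7]
block 0.69 [526.7  75.7  54.   53.7  13.8]
0.73 [215.9, 142.2, 17.9, 8.2]
```

View pics/w4c.png

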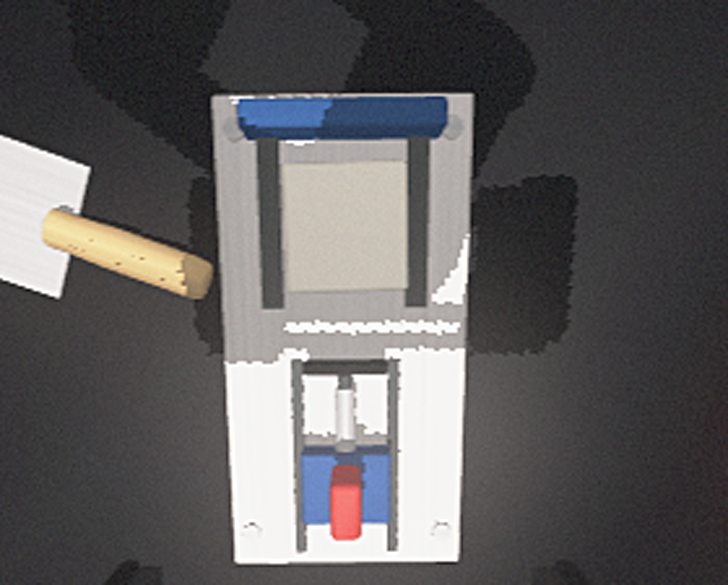

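Block is bare at (0.527,0.076), yaw 14°, with about a 14 mm gap to the wall. The cast is on the mat (side view bbox around column 225, row 146). Next: view the spacer and disc.

```bash
python3 -m jog '[{"tx":4.5,"ty":-0.7,"tz":0,"roll":0,"jaw":1},{"tx":4.5,"ty":-0.7,"tz":0,"roll":0,"jaw":1},{"tx":4.5,"ty":-0.7,"tz":0,"roll":0,"jaw":1},{"tx":3,"ty":-0.7,"tz":0,"roll":0,"jaw":1},{"tx":0,"ty":0,"tz":0,"roll":0,"jaw":1},{"tx":0,"ty":0,"tz":0,"roll":0,"jaw":1}]'
python3 -c "
from h import *
look('w5',['spacer','disc'])"
python3 -m jog '[{"tx":4.5,"ty":-0.9,"tz":0,"roll":0,"jaw":1},{"tx":3.5,"ty":0,"tz":0,"roll":0,"jaw":1},{"tx":0,"ty":0,"tz":0,"roll":0,"jaw":1},{"tx":0,"ty":0,"tz":0,"roll":0,"jaw":1},{"tx":0,"ty":0,"tz":0,"roll":0,"jaw":1}]'
python3 - <<'E'
from h import *
look('w6',['spacer','disc'])
R={}
for tag in("w2","w5","w6"):
    st,c,T,o=load(tag)
    for t,z in(("spacer",.012),("disc",.014)):
        if t in o:
            d=o[t];print(tag,t,d.get("p"),d.get("pt"),np.round(np.concatenate([np.ravel(q) for q in rect(d["mask"],c,T,z)]),1) if "mask" in d else"")
            if "mask" in d and not d["mask"][0].any(): R.setdefault(t,[]).append(ray(c,T,*np.argwhere(d["mask"]).mean(0)))
for t in R:
    if len(R[t])>1: print(t,tri(R[t]))
E
```

```text
time_s: 14.15
position: [0.4831, 0.1345, 0.2423]
tcp_rot: [[-0.243, 0.97, 0.001], [0.97, 0.243, -0.0], [-0.001, 0.001, -1.0]]
force: [-0.2, 0.9, 0.7]
opening: 1.0
grasp_force: 0.0
time_s: 14.9
position: [0.4557, 0.2086, 0.242]
tcp_rot: [[-0.241, 0.971, 0.0], [0.971, 0.241, -0.0], [-0.001, 0.0, -1.0]]
force: [0.5, -0.5, -0.4]
opening: 1.001
grasp_force: 0.0
w2 spacer 0.7 [8.6, 282.7] 
w2 disc 0.92 [118.4, 317.0] [566.8 321.4  54.2  51.9  70.5]
w5 spacer 0.87 [12.1, 245.9] [430.8 304.5  55.   42.3   8.2]
w5 disc 0.66 [35.3, 353.3] [566.5 319.7  55.1  51.8  78.4]
w6 spacer 0.63 [80.3, 251.5] [430.  312.5  53.9  54.    7. ]
w6 disc 0.81 [101.6, 358.2] [566.9 320.7  55.4  53.8  59.6]
disc (array([0.56722512, 0.32189056, 0.01075557]), [np.float64(0.00016422788854336928), np.float64(0.0004041979979775772), np.float64(0.0003854567744417332)])
```

View pics/w6.png

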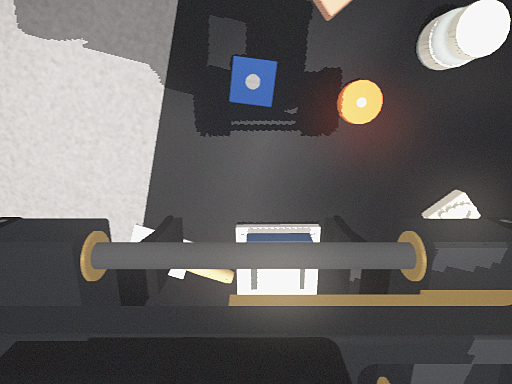

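Spacer is at (0.430,0.3125), yaw 7°, and measures 54×54. Disc is at (0.567,0.321), triangulated at mid-height about 0.011. In the picture: spacer (253,81), disc (360,102). Next: grasp the spacer.

```bash
python3 -m jog '[{"tx":4.5,"ty":0,"tz":0,"roll":0,"jaw":1},{"tx":4.5,"ty":0,"tz":2,"roll":0,"jaw":1},{"tx":1.7,"ty":0,"tz":4,"roll":0,"jaw":1},{"tx":0,"ty":0,"tz":4.5,"roll":0.122,"jaw":1},{"tx":0,"ty":0,"tz":4.5,"roll":0,"jaw":1},{"tx":0,"ty":0,"tz":4,"roll":0,"jaw":1},{"tx":0,"ty":0,"tz":2,"roll":0,"jaw":1},{"tx":0,"ty":0,"tz":0.5,"roll":0,"jaw":1}]'; python3 -m jog '[{"tx":0,"ty":0,"tz":0.2,"roll":0,"jaw":1},{"tx":0,"ty":0,"tz":0,"roll":0,"jaw":1},{"tx":0,"ty":0,"tz":0,"roll":0,"jaw":1}]'
```

```text
time_s: 15.95
position: [0.4279, 0.3124, 0.0245]
tcp_rot: [[-0.121, 0.993, -0.005], [0.993, 0.121, -0.002], [-0.002, -0.005, -1.0]]
force: [-1.0, 0.0, 0.1]
opening: 0.999
grasp_force: 0.0
time_s: 16.25
position: [0.4302, 0.3138, 0.0264]
tcp_rot: [[-0.122, 0.993, 0.003], [0.993, 0.122, 0.001], [0.001, 0.003, -1.0]]
force: [-0.5, -0.4, -0.1]
opening: 0.997
grasp_force: 0.0
```

```bash
python3 -m jog '[{"tx":-0.1,"ty":0,"tz":0.3,"roll":0,"jaw":1},{"tx":0,"ty":0,"tz":0,"roll":0,"jaw":0.3},{"tx":0,"ty":0,"tz":0,"roll":0,"jaw":0.3},{"tx":0,"ty":0,"tz":0,"roll":0,"jaw":0.3},{"tx":0,"ty":0,"tz":0,"roll":0,"jaw":0.3},{"tx":0,"ty":0,"tz":0,"roll":0,"jaw":0.3}]'
```

```text
time_s: 16.85
position: [0.4292, 0.3124, 0.0221]
tcp_rot: [[-0.122, 0.993, 0.0], [0.993, 0.122, -0.0], [-0.0, 0.0, -1.0]]
force: [-0.5, -0.8, 1.1]
opening: 0.632
grasp_force: 0.0
```

```bash
python3 -m jog '[{"tx":0,"ty":0,"tz":0,"roll":0,"jaw":0.3},{"tx":0,"ty":0,"tz":0,"roll":0,"jaw":0.3},{"tx":0,"ty":0,"tz":-2,"roll":0,"jaw":0.3},{"tx":0,"ty":0,"tz":-4,"roll":0,"jaw":0.3},{"tx":0,"ty":0,"tz":-4,"roll":-0.122,"jaw":0.3},{"tx":0,"ty":0,"tz":-2,"roll":0,"jaw":0.3},{"tx":-4,"ty":0.6,"tz":0,"roll":0,"jaw":0.3},{"tx":-4.5,"ty":0.7,"tz":0,"roll":0,"jaw":0.3}]';python3 -m jog '[{"tx":-4.5,"ty":0.7,"tz":0,"roll":0,"jaw":0.3},{"tx":-4.5,"ty":0.7,"tz":0,"roll":0,"jaw":0.3},{"tx":-4.5,"ty":0.7,"tz":0,"roll":0,"jaw":0.3},{"tx":-2.5,"ty":0.3,"tz":0,"roll":0,"jaw":0.3},{"tx":-0.8,"ty":0,"tz":0,"roll":0,"jaw":0.3},{"tx":0,"ty":0,"tz":0,"roll":0,"jaw":0.3},{"tx":0,"ty":0,"tz":0,"roll":0,"jaw":0.3},{"tx":0,"ty":0,"tz":0,"roll":0,"jaw":0.3}]'
python3 - <<'E'
from h import *
st,c,T,o=look('w7',['spacer','block'],.1)
print(st["position"],st["tcp_rot"][:2,0],{t:(d.get("p"),d.get("pt"),d["mask"].sum() if "mask" in d else 0) for t,d in o.items()})
E
```

```text
time_s: 17.65
position: [0.4626, 0.2336, 0.1432]
tcp_rot: [[-0.246, 0.969, 0.003], [0.969, 0.246, 0.001], [0.0, 0.003, -1.0]]
force: [0.8, 0.2, -0.9]
opening: 0.616
grasp_force: 30.0
time_s: 18.45
position: [0.5253, 0.0773, 0.1419]
tcp_rot: [[-0.243, 0.97, -0.001], [0.97, 0.243, 0.0], [0.001, -0.001, -1.0]]
force: [-0.3, -0.3, -0.4]
opening: 0.615
grasp_force: 30.0
[0.52526767 0.07731891 0.14194311] [-0.24341873  0.96992109] {'spacer': (0.78, [225.1, 251.7], np.int64(5664)), 'block': (0.93, [187.0, 253.0], np.int64(1582))}
```

```bash
cat >> h.py <<'E'
O=np.array([.5308,.057]);yw=np.radians(14.05);SX=np.array([np.cos(yw),np.sin(yw)]);SY=np.array([-np.sin(yw),np.cos(yw)])
def edges(mask,c,T,z):
    "robust front edge line and side extents in the stand frame (mm)"
    cs=max(cv2.findContours(mask.astype(np.uint8),cv2.RETR_EXTERNAL,cv2.CHAIN_APPROX_NONE)[0],key=cv2.contourArea)[:,0]
    P=np.array([atz(c,T,y,x,z)[:2] for x,y in cs])-O; L=np.stack([P@SX,P@SY],1)*1000
    cxm=(L[:,0].max()+L[:,0].min())/2; f=[(x,L[np.abs(L[:,0]-x)<2.5,1].max()) for x in np.arange(cxm-20,cxm+21,4)]
    k=np.polyfit(*np.array(f).T,1); return dict(xmin=round(L[:,0].min(),1),xmax=round(L[:,0].max(),1),front_mid=round(np.polyval(k,cxm),1),tilt=round(np.degrees(np.arctan(k[0])),2),ymin=round(L[:,1].min(),1))
E
python3 - <<'E'
from h import *
st,c,T,o=load('w7')
print("tcp local",(st["position"][:2]-O)@SX*1e3,(st["position"][:2]-O)@SY*1e3)
print("spacer",edges(o["spacer"]["mask"],c,T,st["position"][2]-.010))
print("block",edges(o["block"]["mask"],c,T,.044))
s,c,T,o=load('w4');print("block w4",edges(o["block"]["mask"],c,T,.044))
print("stand w4",edges(o["stand"]["mask"],c,T,.014))
s,c,T,o=load('w3');print("stand w3",edges(o["stand"]["mask"],c,T,.014))
E
```

```text
tcp local -0.4340313494193785 21.05412670052522
spacer {'xmin': np.float64(-26.9), 'xmax': np.float64(26.6), 'front_mid': np.float64(51.0), 'tilt': np.float64(-0.54), 'ymin': np.float64(17.3)}
block {'xmin': np.float64(-26.7), 'xmax': np.float64(26.8), 'front_mid': np.float64(51.2), 'tilt': np.float64(3.25), 'ymin': np.float64(28.0)}
block w4 {'xmin': np.float64(-26.4), 'xmax': np.float64(27.7), 'front_mid': np.float64(45.7), 'tilt': np.float64(1.32), 'ymin': np.float64(-7.7)}
stand w4 {'xmin': np.float64(-60.1), 'xmax': np.float64(61.0), 'front_mid': np.float64(79.5), 'tilt': np.float64(1.37), 'ymin': np.float64(-147.2)}
stand w3 {'xmin': np.float64(-61.2), 'xmax': np.float64(60.7), 'front_mid': np.float64(78.9), 'tilt': np.float64(-0.02), 'ymin': np.float64(-146.1)}
```

View pics/w7.png

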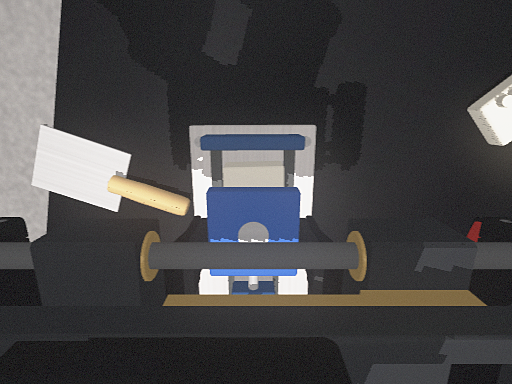

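Spacer is held with its front edge at row 187; the block's front edge is at about row 163 (cols 222–285). I'll measure that edge more closely.

Run:
```python
from h import *
st,c,T,o=load('w7');g=c["img"].astype(int)
L=lambda r,q,z:np.round([(atz(c,T,r,q,z)[:2]-O)@SX*1e3,(atz(c,T,r,q,z)[:2]-O)@SY*1e3],1).tolist()
for q in(224,232,240,250,260,270,280,284):
    print(q,"mask top",np.argmax(o["block"]["mask"][:,q]),"rg-b",[tuple(g[r,q]) for r in ()], (g[150:172,q,0]).tolist())
print(g[170:184:4,214:230,0].tolist(),g[170:184:4,278:292,0].tolist())
for r in(161,163,165): print(r,L(r,253,.044))
print("wall top back/front",L(150,253,.042),L(135,253,.042))
```

```text
224 mask top 165 rg-b [] [113, 187, 181, 176, 175, 181, 177, 180, 177, 178, 178, 176, 176, 177, 177, 172, 168, 179, 198, 201, 202, 200]
232 mask top 162 rg-b [] [114, 188, 180, 178, 179, 176, 177, 176, 179, 179, 174, 174, 168, 171, 175, 168, 165, 192, 200, 200, 204, 198]
240 mask top 162 rg-b [] [154, 186, 179, 179, 178, 179, 180, 178, 178, 176, 175, 176, 168, 166, 172, 170, 169, 195, 199, 200, 201, 202]
250 mask top 162 rg-b [] [159, 188, 179, 179, 175, 185, 181, 180, 177, 182, 180, 171, 171, 174, 167, 171, 175, 197, 198, 201, 202, 200]
260 mask top 160 rg-b [] [150, 183, 177, 176, 174, 176, 179, 173, 174, 175, 176, 169, 170, 169, 171, 172, 183, 200, 200, 200, 203, 204]
270 mask top 160 rg-b [] [157, 188, 182, 179, 179, 180, 181, 181, 180, 181, 179, 169, 169, 175, 173, 167, 192, 199, 198, 203, 200, 198]
280 mask top 161 rg-b [] [157, 190, 180, 176, 178, 178, 179, 183, 176, 180, 181, 172, 172, 173, 172, 169, 193, 199, 202, 201, 202, 202]
284 mask top 167 rg-b [] [64, 71, 68, 68, 70, 68, 70, 73, 70, 73, 70, 74, 77, 75, 72, 68, 105, 111, 134, 131, 130, 130]
[[84, 87, 87, 87, 90, 92, 82, 70, 147, 201, 202, 201, 199, 199, 197, 199], [87, 85, 88, 92, 89, 89, 93, 72, 117, 181, 205, 207, 198, 198, 202, 202], [82, 83, 84, 86, 83, 83, 84, 75, 138, 190, 198, 204, 199, 199, 198, 199], [131, 131, 137, 136, 134, 134, 136, 117, 100, 164, 204, 201, 200, 201, 199, 196]] [[198, 204, 202, 202, 205, 186, 130, 80, 86, 87, 86, 89, 91, 86], [198, 202, 201, 204, 204, 184, 132, 77, 84, 111, 140, 136, 138, 138], [200, 200, 200, 202, 207, 184, 131, 82, 87, 81, 108, 129, 128, 126], [204, 203, 199, 201, 204, 181, 126, 79, 112, 136, 134, 130, 132, 128]]
161 [-0.5, 51.1]
163 [-0.5, 49.3]
165 [-0.5, 47.6]
wall top back/front [-0.5, 60.3] [-0.5, 72.9]
```

```bash
python3 -m jog '[{"tx":-0.17,"ty":0,"tz":2,"roll":-0.022,"jaw":0.3},{"tx":0,"ty":0,"tz":3,"roll":0,"jaw":0.3},{"tx":0,"ty":0,"tz":1.4,"roll":0,"jaw":0.3},{"tx":0,"ty":0,"tz":0.3,"roll":0,"jaw":0.3},{"tx":0,"ty":0,"tz":0,"roll":0,"jaw":0.3},{"tx":0,"ty":0,"tz":0,"roll":0,"jaw":0.3}]'
python3 - <<'E'
from h import *
st,c,T,o=look('w8',['spacer','block'],.1)
print(st["position"],[(st["position"][:2]-O)@SX*1e3,(st["position"][:2]-O)@SY*1e3])
im=cv2.imread("pics/w8.png");cv2.imwrite("pics/w8c.png",cv2.resize(im[90:240,170:340],None,fx=4,fy=4,interpolation=cv2.INTER_CUBIC))
E
```

```text
time_s: 19.3
position: [0.5273, 0.0743, 0.0758]
tcp_rot: [[-0.263, 0.965, 0.002], [0.965, 0.263, -0.0], [-0.001, 0.001, -1.0]]
force: [0.6, -0.7, 0.1]
opening: 0.613
grasp_force: 30.0
[0.52734967 0.07428835 0.07577014] [np.float64(0.8499606685196197), np.float64(17.608789537828674)]
```

View pics/w8c.png

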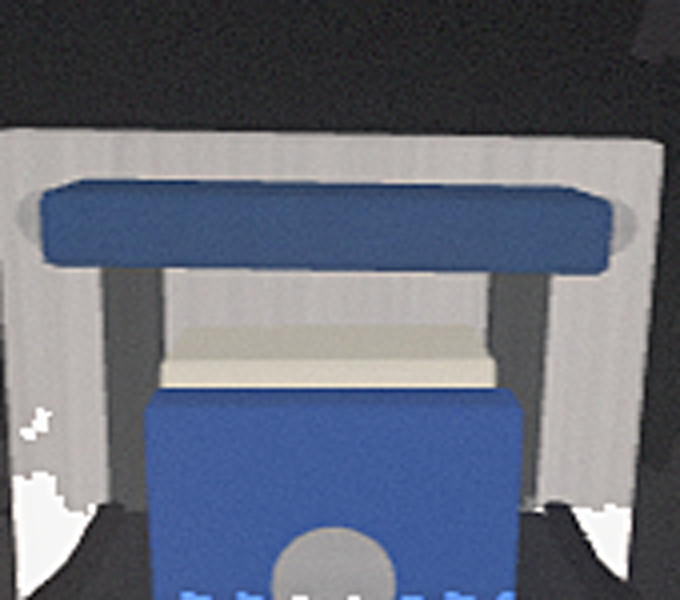

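Run:
```python
from h import *
st,c,T,o=load('w8');Ti=np.array(c["tool_from_camera"]);zt=.0750
def L(x,y,z):  # tool-frame mm
    o_,d=ray(c,Ti,90+y/4,170+x/4); return np.round((o_+d*((zt-z)-o_[2])/d[2])[:2]*1e3,1)
print("block front",L(162,358,.044),L(494,358,.044))
print("spacer bottom front",L(158,388,.053),L(508,388,.053),"top",L(148,408,.065),L(520,408,.065))
```

```text
block front [ 29.3 -26.8] [29.2 25.7]
spacer bottom front [ 26.7 -26.2] [26.7 26.6] top [ 26.9 -25.8] [26.9 26.5]
```

Spacer is parallel to the block. Block front edge is at crop row 358 and spacer bottom edge at 388, which puts the spacer 2.5 mm short. Correcting, then lowering near contact and checking.

```bash
python3 -m jog '[{"tx":0.25,"ty":-0.08,"tz":0.3,"roll":0,"jaw":0.3},{"tx":0,"ty":0,"tz":0.3,"roll":0,"jaw":0.3},{"tx":0,"ty":0,"tz":0.1,"roll":0,"jaw":0.3},{"tx":0,"ty":0,"tz":0,"roll":0,"jaw":0.3},{"tx":0,"ty":0,"tz":0,"roll":0,"jaw":0.3}]'
python3 - <<'E'
from h import *
st,c,T,o=look('w9',['spacer','block'],.1);g=c["img"].astype(int)
for q in(215,235,253,270,288): print(q,[tuple(map(int,g[r,q])) for r in range(172,196)] if q==253 else [int(v) for v in g[172:196,q,0]])
for r in(181,200,): print(r,[int(v) for v in g[r,200:222,0]],[int(v) for v in g[r,284:308,0]])
for r in(200,): print(r,[int(v) for v in g[r,200:222,2]],[int(v) for v in g[r,284:308,2]])
E
```

```text
time_s: 20.05
position: [0.5252, 0.0764, 0.0679]
tcp_rot: [[-0.263, 0.965, -0.0], [0.965, 0.263, 0.0], [0.0, -0.0, -1.0]]
force: [-0.3, 0.2, -0.5]
opening: 0.619
grasp_force: 30.0
215 [197, 200, 202, 199, 201, 201, 203, 199, 197, 197, 193, 193, 198, 199, 214, 44, 62, 71, 66, 70, 75, 68, 70, 68]
235 [199, 200, 202, 204, 199, 195, 195, 196, 195, 194, 195, 193, 196, 200, 220, 40, 60, 61, 64, 69, 72, 71, 68, 72]
253 [(197, 194, 190), (202, 195, 195), (198, 194, 189), (200, 195, 194), (206, 198, 198), (195, 192, 177), (196, 190, 179), (195, 186, 176), (196, 190, 179), (195, 188, 178), (198, 189, 180), (194, 190, 177), (198, 192, 182), (198, 189, 174), (220, 209, 186), (37, 69, 138), (64, 89, 143), (66, 94, 144), (67, 92, 147), (62, 93, 153), (67, 100, 163), (68, 100, 165), (70, 102, 168), (63, 96, 164)]
270 [199, 206, 200, 205, 201, 192, 195, 191, 194, 191, 196, 198, 196, 204, 219, 45, 59, 64, 64, 74, 69, 72, 70, 74]
288 [205, 201, 201, 201, 202, 194, 192, 197, 195, 199, 197, 196, 196, 198, 225, 34, 60, 71, 67, 66, 69, 74, 71, 73]
181 [94, 90, 93, 87, 96, 94, 92, 96, 94, 97, 84, 83, 165, 208, 197, 197, 194, 196, 193, 194, 197, 194] [196, 195, 196, 194, 199, 191, 194, 195, 192, 202, 170, 85, 89, 95, 94, 95, 92, 88, 94, 90, 92, 90, 91, 92]
200 [93, 94, 93, 92, 99, 88, 78, 68, 71, 75, 73, 79, 78, 71, 74, 74, 71, 75, 75, 75, 74, 71] [74, 68, 64, 74, 72, 71, 71, 74, 67, 79, 72, 72, 74, 75, 72, 69, 83, 94, 93, 98, 91, 95, 90, 92]
200 [94, 96, 93, 95, 96, 91, 135, 165, 168, 169, 168, 170, 171, 168, 168, 166, 166, 171, 170, 167, 170, 167] [169, 166, 164, 169, 168, 167, 168, 169, 166, 172, 167, 167, 167, 170, 168, 169, 139, 85, 93, 99, 93, 96, 93, 95]
```

Edges flush within about 0.3 mm and centred. Lowering to contact.

```bash
python3 -m jog '[{"tx":0,"ty":0,"tz":0.1,"roll":0,"jaw":0.3},{"tx":0,"ty":0,"tz":0.07,"roll":0,"jaw":0.3},{"tx":0,"ty":0,"tz":0,"roll":0,"jaw":0.3},{"tx":0,"ty":0,"tz":0,"roll":0,"jaw":0.3}]'
```

```text
time_s: 20.7
position: [0.5252, 0.0764, 0.0663]
tcp_rot: [[-0.263, 0.965, -0.0], [0.965, 0.263, -0.0], [0.0, -0.0, -1.0]]
force: [-0.4, -0.8, 0.2]
opening: 0.618
grasp_force: 30.0
```

```bash
python3 -m jog '[{"tx":0,"ty":0,"tz":0.05,"roll":0,"jaw":0.3},{"tx":0,"ty":0,"tz":0,"roll":0,"jaw":0.3},{"tx":0,"ty":0,"tz":0,"roll":0,"jaw":0.3}]'
```

```text
time_s: 21.0
position: [0.5253, 0.0764, 0.0661]
tcp_rot: [[-0.263, 0.965, 0.0], [0.965, 0.263, -0.0], [-0.0, 0.0, -1.0]]
force: [-0.7, -0.6, 2.3]
opening: 0.616
grasp_force: 30.0
```

```bash
python3 -m jog '[{"tx":0,"ty":0,"tz":0,"roll":0,"jaw":0.75},{"tx":0,"ty":0,"tz":0,"roll":0,"jaw":1},{"tx":0,"ty":0,"tz":0,"roll":0,"jaw":1},{"tx":0,"ty":0,"tz":-2,"roll":0,"jaw":1},{"tx":0,"ty":0,"tz":-4,"roll":0,"jaw":1},{"tx":0,"ty":0,"tz":-3,"roll":0,"jaw":1},{"tx":0,"ty":0,"tz":0,"roll":0,"jaw":1},{"tx":0,"ty":0,"tz":0,"roll":0,"jaw":1}]'
python3 - <<'E'
from h import *
st,c,T,o=look('w10',['spacer'],.1);g=c["img"].astype(int);Ti=np.array(c["tool_from_camera"])
print(rect(o["spacer"]["mask"],c,T,.056),o["spacer"].get("pt"),st["position"])
for q in(235,253,270): print(q,[int(v) for v in g[155:190,q,0]])
E
python3 -m jog '[{"tx":4.5,"ty":2.1,"tz":0,"roll":0,"jaw":1},{"tx":4.5,"ty":2.1,"tz":0,"roll":0,"jaw":1},{"tx":4.5,"ty":2.1,"tz":0,"roll":0,"jaw":1},{"tx":4.5,"ty":2.1,"tz":0,"roll":0,"jaw":1},{"tx":4.5,"ty":2.1,"tz":0,"roll":0,"jaw":1},{"tx":0,"ty":0,"tz":0,"roll":0.13,"jaw":1},{"tx":0,"ty":0,"tz":0,"roll":0.13,"jaw":1},{"tx":0,"ty":0,"tz":0,"roll":0.13,"jaw":1}]'
python3 -m jog '[{"tx":0,"ty":0,"tz":0,"roll":0.13,"jaw":1},{"tx":0,"ty":0,"tz":2,"roll":0,"jaw":1},{"tx":0,"ty":0,"tz":4,"roll":0,"jaw":1},{"tx":0,"ty":0,"tz":3,"roll":0,"jaw":1},{"tx":0,"ty":0,"tz":0,"roll":0,"jaw":1},{"tx":0,"ty":0,"tz":0,"roll":0,"jaw":1}]'
```

```text
time_s: 21.8
position: [0.5254, 0.0764, 0.1563]
tcp_rot: [[-0.263, 0.965, 0.001], [0.965, 0.263, -0.0], [-0.0, 0.001, -1.0]]
force: [-0.6, -0.5, -0.5]
opening: 0.997
grasp_force: 0.0
((525.3138427734375, 78.02713012695312), (55.02157974243164, 57.3453254699707), 14.842286109924316) [189.6, 251.6] [0.52544822 0.07636874 0.15633359]
235 [167, 168, 167, 167, 164, 170, 176, 49, 65, 65, 68, 71, 67, 69, 87, 117, 113, 112, 109, 116, 121, 69, 73, 77, 75, 79, 70, 74, 70, 93, 116, 116, 110, 115, 111]
253 [170, 173, 168, 161, 164, 165, 181, 47, 53, 68, 71, 68, 66, 69, 91, 90, 115, 106, 108, 108, 123, 67, 74, 75, 75, 70, 71, 66, 110, 254, 252, 245, 244, 244, 245]
270 [174, 170, 170, 165, 165, 165, 179, 49, 59, 67, 69, 66, 74, 66, 112, 113, 105, 112, 107, 90, 100, 69, 75, 75, 75, 73, 76, 76, 94, 91, 112, 110, 112, 113, 111]
time_s: 22.75
position: [0.5662, 0.3215, 0.1535]
tcp_rot: [[0.128, 0.992, -0.004], [0.992, -0.128, -0.001], [-0.002, -0.003, -1.0]]
force: [0.4, 0.2, -0.1]
opening: 0.997
grasp_force: 0.0
time_s: 23.35
position: [0.5667, 0.3208, 0.0644]
tcp_rot: [[0.251, 0.968, -0.003], [0.968, -0.251, -0.001], [-0.002, -0.003, -1.0]]
force: [-0.3, 0.1, 0.4]
opening: 0.998
grasp_force: 0.0
```

```bash
python3 -m jog '[{"tx":0,"ty":0,"tz":2.5,"roll":0,"jaw":1},{"tx":0,"ty":0,"tz":1.3,"roll":0,"jaw":1},{"tx":0,"ty":0,"tz":0.4,"roll":0,"jaw":1},{"tx":0,"ty":0,"tz":0,"roll":0,"jaw":0.3},{"tx":0,"ty":0,"tz":0,"roll":0,"jaw":0.3},{"tx":0,"ty":0,"tz":0,"roll":0,"jaw":0.3},{"tx":0,"ty":0,"tz":0,"roll":0,"jaw":0.3},{"tx":0,"ty":0,"tz":0,"roll":0,"jaw":0.3}]';python3 -m jog '[{"tx":0,"ty":0,"tz":0,"roll":0,"jaw":0.3},{"tx":0,"ty":0,"tz":0,"roll":0,"jaw":0.3}]'
```

```text
time_s: 24.15
position: [0.5676, 0.3212, 0.0244]
tcp_rot: [[0.251, 0.968, 0.001], [0.968, -0.251, 0.0], [0.0, 0.001, -1.0]]
force: [-0.3, 0.5, 0.5]
opening: 0.63
grasp_force: 0.3
time_s: 24.35
position: [0.5676, 0.3212, 0.0243]
tcp_rot: [[0.251, 0.968, 0.0], [0.968, -0.251, 0.0], [0.0, 0.0, -1.0]]
force: [-0.0, 0.2, 4.2]
opening: 0.607
grasp_force: 30.0
```

```bash
python3 -m jog '[{"tx":0,"ty":0,"tz":-2,"roll":0,"jaw":0.3},{"tx":0,"ty":0,"tz":-4,"roll":0,"jaw":0.3},{"tx":0,"ty":0,"tz":-3,"roll":-0.13,"jaw":0.3},{"tx":0,"ty":0,"tz":-1,"roll":-0.13,"jaw":0.3},{"tx":0,"ty":0,"tz":0,"roll":-0.13,"jaw":0.3},{"tx":0,"ty":0,"tz":0,"roll":-0.13,"jaw":0.3},{"tx":-3,"ty":-1.4,"tz":0,"roll":0,"jaw":0.3},{"tx":-4.5,"ty":-2.1,"tz":0,"roll":0,"jaw":0.3}]';python3 -m jog '[{"tx":-4.5,"ty":-2.1,"tz":0,"roll":0,"jaw":0.3},{"tx":-4.5,"ty":-2.1,"tz":0,"roll":0,"jaw":0.3},{"tx":-4,"ty":-1.9,"tz":0,"roll":0,"jaw":0.3},{"tx":-2,"ty":-0.9,"tz":0,"roll":0,"jaw":0.3},{"tx":0,"ty":0,"tz":1,"roll":0,"jaw":0.3},{"tx":0,"ty":0,"tz":1,"roll":0,"jaw":0.3},{"tx":0,"ty":0,"tz":0,"roll":0,"jaw":0.3},{"tx":0,"ty":0,"tz":0,"roll":0,"jaw":0.3}]'
python3 - <<'E'
from h import *
st,c,T,o=look('w11',['disc','spacer'],.1);Ti=np.array(c["tool_from_camera"])
print(st["position"])
zt=st["position"][2]
for t,z in(("disc",zt-.0243),("disc",zt-.0103),("spacer",.056)):
    if t in o and "mask" in o[t]:
        m=o[t]["mask"]; rr=np.where(m[:, 240:266].any(1))[0]; cs=np.where(m.any(0))[0]
        o_,d=ray(c,Ti,np.argmax(m[:,253])-.5,253); p=o_+d*((zt-z)-o_[2])/d[2]
        print(t,"front row",np.argmax(m[:,253]),"tool x front",round(p[0]*1e3,1),"cols",cs.min(),cs.max())
g=c["img"].astype(int);print([tuple(map(int,g[r,253])) for r in range(160,215,2)])
E
```

```text
time_s: 25.15
position: [0.5539, 0.2408, 0.1238]
tcp_rot: [[-0.267, 0.964, 0.003], [0.964, 0.267, 0.001], [0.0, 0.003, -1.0]]
force: [1.0, 0.0, 0.2]
opening: 0.609
grasp_force: 30.0
time_s: 25.95
position: [0.525, 0.0776, 0.1031]
tcp_rot: [[-0.265, 0.964, -0.001], [0.964, 0.265, 0.0], [0.001, -0.001, -1.0]]
force: [-0.1, 0.3, 0.8]
opening: 0.61
grasp_force: 30.0
[0.52495376 0.07762755 0.10311326]
disc front row 187 tool x front 26.4 cols 209 298
disc front row 187 tool x front 30.0 cols 209 298
spacer front row 176 tool x front 28.3 cols 215 292
[(173, 168, 164), (172, 168, 164), (173, 170, 165), (176, 172, 169), (179, 173, 171), (168, 164, 151), (171, 166, 156), (171, 165, 152), (42, 64, 118), (62, 77, 121), (69, 88, 144), (69, 86, 142), (68, 90, 147), (118, 94, 92), (176, 101, 65), (174, 104, 73), (198, 116, 76), (201, 115, 72), (201, 116, 76), (201, 118, 76), (205, 117, 75), (204, 119, 76), (205, 118, 78), (201, 117, 72), (201, 116, 74), (204, 118, 77), (200, 112, 73), (200, 112, 69)]
```

```bash
python3 -m jog '[{"tx":-0.07,"ty":0,"tz":1,"roll":0,"jaw":0.3},{"tx":0,"ty":0,"tz":0.7,"roll":0,"jaw":0.3},{"tx":0,"ty":0,"tz":0.3,"roll":0,"jaw":0.3},{"tx":0,"ty":0,"tz":0.1,"roll":0,"jaw":0.3},{"tx":0,"ty":0,"tz":0,"roll":0,"jaw":0.3},{"tx":0,"ty":0,"tz":0,"roll":0,"jaw":0.3},{"tx":0,"ty":0,"tz":0,"roll":0,"jaw":0.3}]'
python3 - <<'E'
from h import *
st,c,T,o=look('w12',['disc'],.1);Ti=np.array(c["tool_from_camera"]);g=c["img"].astype(int)
m=o["disc"]["mask"];cs=np.where(m.any(0))[0];print(cs.min(),cs.max(),np.argmax(m[:,253]))
for q in(248,253,258): print(q,[tuple(map(int,g[r,q])) for r in range(176,202)])
E
```

```text
time_s: 26.9
position: [0.5256, 0.0757, 0.0831]
tcp_rot: [[-0.263, 0.965, 0.001], [0.965, 0.263, -0.0], [-0.0, 0.001, -1.0]]
force: [0.9, 0.2, -1.0]
opening: 0.614
grasp_force: 30.0Traceback (most recent call last):
  File "<stdin>", line 3, in <module>
KeyError: 'mask'
```

Run:
```python
from h import *
st,c,T,o=load('w12');g=c["img"].astype(int);Ti=np.array(c["tool_from_camera"])
for q in(244,253,262): print(q,[tuple(map(int,g[r,q][[0,2]])) for r in range(172,200)])
zt=.0820
for r in range(178,192):
    o_,d=ray(c,Ti,r-.5,253); print(r,[round(float((o_+d*((zt-z)-o_[2])/d[2])[0]*1e3),1) for z in(.044,.056,zt-.0243)])
```

```text
244 [(170, 153), (172, 156), (174, 156), (170, 151), (172, 153), (178, 158), (186, 158), (76, 131), (59, 122), (64, 125), (66, 122), (70, 143), (75, 147), (70, 146), (67, 154), (112, 89), (185, 61), (177, 68), (175, 67), (173, 67), (172, 61), (202, 77), (208, 77), (206, 76), (205, 76), (200, 69), (207, 75), (204, 74)]
253 [(169, 151), (173, 154), (173, 156), (170, 153), (173, 157), (174, 153), (188, 159), (71, 125), (63, 125), (62, 122), (67, 125), (68, 143), (70, 146), (64, 150), (121, 95), (184, 57), (174, 66), (171, 63), (170, 62), (174, 66), (200, 74), (209, 78), (200, 72), (204, 75), (205, 75), (203, 73), (204, 73), (205, 78)]
262 [(170, 152), (173, 157), (171, 155), (168, 151), (172, 156), (173, 156), (188, 163), (73, 128), (62, 126), (65, 126), (62, 121), (71, 144), (73, 143), (70, 148), (70, 153), (86, 124), (186, 60), (175, 65), (173, 65), (175, 68), (168, 61), (199, 75), (208, 74), (204, 75), (203, 76), (204, 76), (205, 77), (201, 70)]
178 [29.0, 31.7, 32.0]
179 [28.3, 31.0, 31.4]
180 [27.6, 30.4, 30.8]
181 [26.9, 29.8, 30.2]
182 [26.3, 29.1, 29.5]
183 [25.6, 28.5, 28.9]
184 [24.9, 27.9, 28.3]
185 [24.2, 27.2, 27.7]
186 [23.5, 26.6, 27.0]
187 [22.9, 26.0, 26.4]
188 [22.2, 25.3, 25.8]
189 [21.5, 24.7, 25.1]
190 [20.8, 24.0, 24.5]
191 [20.1, 23.4, 23.9]
```

```bash
python3 -m jog '[{"tx":0.15,"ty":0,"tz":0,"roll":0,"jaw":0.3},{"tx":0,"ty":0,"tz":0.1,"roll":0,"jaw":0.3},{"tx":0,"ty":0,"tz":0.05,"roll":0,"jaw":0.3},{"tx":0,"ty":0,"tz":0,"roll":0,"jaw":0.3},{"tx":0,"ty":0,"tz":0,"roll":0,"jaw":0.3}]'
python3 - <<'E'
from h import *
st,c,T,o=look('w13',['disc'],.1);g=c["img"].astype(int)
for q in(244,253,262): print(q,[tuple(map(int,g[r,q][[0,2]])) for r in range(176,194)])
print([int(v) for v in g[183,200:225,2]],[int(v) for v in g[183,280:306,2]])
print([int(v) for v in g[205,196:222,0]],[int(v) for v in g[205,284:312,0]])
E
```

```text
time_s: 27.55
position: [0.525, 0.0772, 0.0813]
tcp_rot: [[-0.263, 0.965, -0.0], [0.965, 0.263, 0.0], [0.0, -0.0, -1.0]]
force: [-0.0, -0.2, -0.6]
opening: 0.607
grasp_force: 30.0
244 [(172, 155), (171, 153), (173, 156), (172, 155), (174, 155), (181, 156), (73, 129), (59, 122), (65, 125), (68, 130), (62, 146), (118, 93), (185, 57), (176, 65), (175, 67), (174, 64), (173, 67), (201, 74)]
253 [(173, 155), (170, 153), (174, 154), (171, 154), (175, 155), (186, 156), (76, 130), (56, 120), (68, 131), (60, 127), (116, 88), (188, 64), (174, 65), (175, 67), (170, 63), (172, 63), (202, 74), (209, 75)]
262 [(172, 153), (174, 157), (175, 157), (172, 154), (173, 155), (187, 156), (72, 129), (55, 122), (67, 126), (67, 127), (59, 145), (82, 123), (184, 53), (176, 66), (176, 69), (172, 63), (173, 65), (199, 76)]
[88, 79, 83, 85, 82, 81, 76, 81, 84, 82, 79, 88, 117, 131, 128, 124, 125, 125, 124, 120, 124, 118, 122, 126, 123] [123, 123, 122, 128, 121, 122, 124, 124, 121, 123, 120, 125, 126, 130, 118, 93, 79, 85, 81, 78, 79, 87, 77, 82, 84, 75]
[179, 181, 178, 188, 151, 75, 85, 90, 85, 86, 83, 92, 93, 88, 84, 70, 72, 74, 76, 65, 113, 164, 176, 175, 186, 199] [205, 205, 188, 173, 181, 148, 65, 68, 71, 78, 75, 77, 83, 84, 88, 87, 87, 85, 90, 86, 80, 148, 190, 185, 179, 185, 179, 178]
```

Disc's front rim is tangent to the spacer edge and centred laterally (253 vs 253). Lowering.

```bash
python3 -m jog '[{"tx":0,"ty":0,"tz":0.07,"roll":0,"jaw":0.3},{"tx":0,"ty":0,"tz":0.05,"roll":0,"jaw":0.3},{"tx":0,"ty":0,"tz":0,"roll":0,"jaw":0.3},{"tx":0,"ty":0,"tz":0,"roll":0,"jaw":0.3}]'
```

```text
time_s: 28.1
position: [0.5251, 0.0772, 0.0803]
tcp_rot: [[-0.263, 0.965, 0.0], [0.965, 0.263, -0.0], [-0.0, 0.0, -1.0]]
force: [-1.1, -0.0, 1.6]
opening: 0.609
grasp_force: 30.0
```

```bash
python3 -m jog '[{"tx":0,"ty":0,"tz":0,"roll":0,"jaw":0.75},{"tx":0,"ty":0,"tz":0,"roll":0,"jaw":1},{"tx":0,"ty":0,"tz":0,"roll":0,"jaw":1},{"tx":0,"ty":0,"tz":-2,"roll":0,"jaw":1},{"tx":0,"ty":0,"tz":-4,"roll":0,"jaw":1},{"tx":-2,"ty":0,"tz":-4,"roll":0.021,"jaw":1},{"tx":-4,"ty":0,"tz":-4,"roll":0,"jaw":1},{"tx":-4,"ty":0,"tz":-2,"roll":0,"jaw":1}]';python3 -m jog '[{"tx":0,"ty":0,"tz":0,"roll":0,"jaw":1},{"tx":0,"ty":0,"tz":0,"roll":0,"jaw":1},{"tx":0,"ty":0,"tz":0,"roll":0,"jaw":1}]'
python3 - <<'E'
from h import *
st,c,T,o=look('w14',['disc','spacer','block','clamp','stand'],.1)
print(st["position"])
for t,z in(("disc",.07),("spacer",.056),("block",.044),("clamp",.064),("stand",.014)):
    if "mask" in o.get(t,{}): print(t,edges(o[t]["mask"],c,T,z),rect(o[t]["mask"],c,T,z))
m=cv2.imread("pics/w14.png");cv2.imwrite("pics/w14c.png",cv2.resize(m[0:225,120:400],None,fx=2.6,fy=2.6,interpolation=cv2.INTER_CUBIC))
E
```

```text
time_s: 28.9
position: [0.5497, -0.0155, 0.2387]
tcp_rot: [[-0.245, 0.97, 0.005], [0.97, 0.245, -0.001], [-0.002, 0.004, -1.0]]
force: [1.0, 0.1, -1.0]
opening: 1.0
grasp_force: 0.0
time_s: 29.2
position: [0.5473, -0.0144, 0.2344]
tcp_rot: [[-0.243, 0.97, -0.003], [0.97, 0.243, 0.001], [0.002, -0.003, -1.0]]
force: [-0.4, 0.4, 0.1]
opening: 0.998
grasp_force: 0.0
[ 0.54726178 -0.01437842  0.23440582]
disc {'xmin': np.float64(-26.4), 'xmax': np.float64(26.2), 'front_mid': np.float64(44.8), 'tilt': np.float64(-0.19), 'ymin': np.float64(-5.2)} ((525.6160888671875, 77.38062286376953), (52.6171875, 52.42548751831055), 13.987863540649414)Traceback (most recent call last):
  File "<stdin>", line 5, in <module>
  File "h.py", line 39, in edges
    cxm=(L[:,0].max()+L[:,0].min())/2; f=[(x,L[np.abs(L[:,0]-x)<2.5,1].max()) for x in np.arange(cxm-20,cxm+21,4)]
                                             ~~~~~~~~~~~~~~~~~~~~~~~~~~~~~^^
    return umr_maximum(a, axis, None, out, keepdims, initial, where)
ValueError: zero-size array to reduction operation maximum which has no identity
```

Run:
```python
from h import *
st,c,T,o=load('w14')
im=c["img"];hsv=cv2.cvtColor(im,cv2.COLOR_RGB2HSV)
red=(((hsv[...,0]<6)|(hsv[...,0]>172))&(hsv[...,1]>150)&(hsv[...,2]>90));red[215:]=0;red[:,:200]=0;red[:,310:]=0
loc=lambda P:np.round([(P[:2]-O)@SX*1e3,(P[:2]-O)@SY*1e3],1)
rr,cc=np.where(red);print("red",rr.min(),rr.max(),cc.min(),cc.max())
for r in range(rr.min(),rr.max()+1,3): q=cc[rr==r]; print(r,q.min(),q.max(),hsv[r,int(q.mean()),2],loc(atz(c,T,r,q.mean(),.064)))
print("stand",[np.round(v,1) for v in rect(o["stand"]["mask"],c,T,.014)[:2]] if "stand" in o else "")
m=cv2.imread("pics/w14.png");cv2.imwrite("pics/w14c.png",cv2.resize(m[0:225,120:400],None,fx=2.6,fy=2.6,interpolation=cv2.INTER_CUBIC))
```

```text
red 195 213 249 259
195 249 249 243 [ -6.4 -94.5]
198 249 259 245 [ -0.6 -98.1]
201 249 259 245 [  -0.6 -101.8]
204 249 259 245 [  -0.6 -105.4]
207 249 259 245 [  -0.6 -109.1]
210 249 259 244 [  -0.6 -112.8]
213 250 258 240 [  -0.6 -116.5]
stand [array([538.9,  24.3]), array([121.7, 227.8])]
```

```bash
python3 -m jog '[{"tx":-3.2,"ty":0.1,"tz":0,"roll":0,"jaw":0.6},{"tx":0,"ty":0,"tz":4,"roll":0,"jaw":0.6},{"tx":0,"ty":0,"tz":4.5,"roll":0,"jaw":0.6},{"tx":0,"ty":0,"tz":4,"roll":0,"jaw":0.6},{"tx":0,"ty":0,"tz":2,"roll":0,"jaw":0.6},{"tx":0,"ty":0,"tz":0,"roll":0,"jaw":0.6},{"tx":0,"ty":0,"tz":0,"roll":0,"jaw":0.6},{"tx":0,"ty":0,"tz":0,"roll":0,"jaw":0.6}]'
```

```text
time_s: 30.55
position: [0.5586, -0.0464, 0.092]
tcp_rot: [[-0.243, 0.97, 0.003], [0.97, 0.243, -0.001], [-0.002, 0.003, -1.0]]
force: [-0.4, 0.4, 0.2]
opening: 0.601
grasp_force: 0.0
```

```bash
python3 -m jog '[{"tx":0.1,"ty":-0.1,"tz":1.5,"roll":0,"jaw":0.6},{"tx":0,"ty":0,"tz":1.2,"roll":0,"jaw":0.6},{"tx":0,"ty":0,"tz":0,"roll":0,"jaw":0.3},{"tx":0,"ty":0,"tz":0,"roll":0,"jaw":0},{"tx":0,"ty":0,"tz":0,"roll":0,"jaw":0},{"tx":0,"ty":0,"tz":0,"roll":0,"jaw":0},{"tx":0,"ty":0,"tz":0,"roll":0,"jaw":0},{"tx":0,"ty":0,"tz":0,"roll":0,"jaw":0}]'
```

```text
time_s: 31.35
position: [0.5559, -0.0454, 0.0638]
tcp_rot: [[-0.243, 0.97, -0.0], [0.97, 0.243, -0.0], [-0.0, -0.0, -1.0]]
force: [-0.1, 1.1, -0.6]
opening: 0.159
grasp_force: 30.0
```

```bash
python3 -m jog '[{"tx":0.4,"ty":0,"tz":0,"roll":0,"jaw":0},{"tx":0.4,"ty":0,"tz":0,"roll":0,"jaw":0},{"tx":0.4,"ty":0,"tz":0,"roll":0,"jaw":0},{"tx":0.4,"ty":0,"tz":0,"roll":0,"jaw":0},{"tx":0.4,"ty":0,"tz":0,"roll":0,"jaw":0}]';for i in 1; do :; done
```

```text
time_s: 31.85
position: [0.5516, -0.0284, 0.0638]
tcp_rot: [[-0.244, 0.97, 0.001], [0.97, 0.244, -0.004], [-0.004, -0.0, -1.0]]
force: [-2.0, -9.1, 0.8]
opening: 0.16
grasp_force: 30.0
```

```bash
python3 -m jog '[{"tx":0.2,"ty":0,"tz":0,"roll":0,"jaw":0},{"tx":0.2,"ty":0,"tz":0,"roll":0,"jaw":0},{"tx":0.2,"ty":0,"tz":0,"roll":0,"jaw":0}]'; python3 -m jog '[{"tx":0.2,"ty":0,"tz":0,"roll":0,"jaw":0},{"tx":0.2,"ty":0,"tz":0,"roll":0,"jaw":0}]'; python3 -m jog '[{"tx":0.2,"ty":0,"tz":0,"roll":0,"jaw":0},{"tx":0.2,"ty":0,"tz":0,"roll":0,"jaw":0}]'
```

```text
time_s: 32.15
position: [0.5501, -0.0225, 0.0638]
tcp_rot: [[-0.244, 0.97, 0.001], [0.97, 0.244, -0.004], [-0.004, -0.0, -1.0]]
force: [-1.9, -10.0, 1.2]
opening: 0.16
grasp_force: 30.0
time_s: 32.35
position: [0.5491, -0.0186, 0.0638]
tcp_rot: [[-0.244, 0.97, 0.001], [0.97, 0.244, -0.004], [-0.004, -0.0, -1.0]]
force: [-1.8, -10.0, 0.1]
opening: 0.156
grasp_force: 30.0
time_s: 32.55
position: [0.5481, -0.0147, 0.0638]
tcp_rot: [[-0.244, 0.97, 0.001], [0.97, 0.244, -0.004], [-0.004, -0.0, -1.0]]
force: [-1.9, -10.4, 1.2]
opening: 0.157
grasp_force: 30.0
```

```bash
for r in 1; do python3 -m jog '[{"tx":0.2,"ty":0,"tz":0,"roll":0,"jaw":0},{"tx":0.2,"ty":0,"tz":0,"roll":0,"jaw":0}]'|grep -E "posi|force"; python3 -m jog '[{"tx":0.2,"ty":0,"tz":0,"roll":0,"jaw":0},{"tx":0.2,"ty":0,"tz":0,"roll":0,"jaw":0}]'|grep -E "posi|force"; done
```

```text
position: [0.5473, -0.0112, 0.0638]
force: [-2.1, -10.7, 1.2]
grasp_force: 30.0
position: [0.5463, -0.0074, 0.0638]
force: [-1.6, -11.2, 1.1]
grasp_force: 30.0
```

```bash
python3 -m jog '[{"tx":0.2,"ty":0,"tz":0,"roll":0,"jaw":0},{"tx":0.1,"ty":0,"tz":0,"roll":0,"jaw":0}]'|grep -E "posi|force"
```

```text
position: [0.5455, -0.0043, 0.0638]
force: [-1.6, -11.4, 0.9]
grasp_force: 30.0
```

```bash
python3 -m jog '[{"tx":0.2,"ty":0,"tz":0,"roll":0,"jaw":0},{"tx":0.1,"ty":0,"tz":0,"roll":0,"jaw":0}]'|grep -E "posi|force"
```

```text
position: [0.5448, -0.0014, 0.0638]
force: [-2.0, -10.8, 0.9]
grasp_force: 30.0
```

```bash
python3 -m jog '[{"tx":0.1,"ty":0,"tz":0,"roll":0,"jaw":0},{"tx":0.1,"ty":0,"tz":0,"roll":0,"jaw":0}]'|grep -E "posi|force"
```

```text
position: [0.5443, 0.0004, 0.0638]
force: [-2.5, -11.5, 0.9]
grasp_force: 30.0
```

```bash
python3 -m jog '[{"tx":0.1,"ty":0,"tz":0,"roll":0,"jaw":0},{"tx":0.1,"ty":0,"tz":0,"roll":0,"jaw":0}]'|grep -E "posi|force"
python3 - <<'E'
from h import *
st,c,T,o=look('w15',['disc','spacer','block','stand'],.1)
for t,z in(("disc",.07),("stand",.014),("block",.044)):
    if "mask" in o.get(t,{}): print(t,rect(o[t]["mask"],c,T,z))
m=cv2.imread("pics/w15.png")
E
```

```text
position: [0.5439, 0.0018, 0.0638]
force: [-1.6, -14.3, 0.3]
grasp_force: 30.0
disc ((522.7483520507812, 89.982666015625), (53.07307815551758, 50.70555114746094), 14.121849060058594)
stand ((530.285400390625, 56.26624298095703), (119.78060913085938, 156.97076416015625), 14.121827125549316)
```

```bash
python3 -m jog '[{"tx":0.1,"ty":0,"tz":0,"roll":0,"jaw":0},{"tx":0.1,"ty":0,"tz":0,"roll":0,"jaw":0},{"tx":0,"ty":0,"tz":0,"roll":0,"jaw":0}]'|grep -E "posi|force"
```

```text
position: [0.5436, 0.0033, 0.0638]
force: [-1.3, -14.5, -0.4]
grasp_force: 30.0
```

```bash
python3 -m jog '[{"tx":0.1,"ty":0,"tz":0,"roll":0,"jaw":0},{"tx":0.1,"ty":0,"tz":0,"roll":0,"jaw":0},{"tx":0,"ty":0,"tz":0,"roll":0,"jaw":0}]'|grep -E "posi|force"
```

```text
position: [0.5433, 0.0046, 0.0638]
force: [-1.7, -16.8, -0.3]
grasp_force: 30.0
```

```bash
python3 -m jog '[{"tx":0.1,"ty":0,"tz":0,"roll":0,"jaw":0},{"tx":0.1,"ty":0,"tz":0,"roll":0,"jaw":0},{"tx":0.05,"ty":0,"tz":0,"roll":0,"jaw":0},{"tx":0,"ty":0,"tz":0,"roll":0,"jaw":0}]'|grep -E "posi|force"
python3 - <<'E'
from h import *
st,c,T,o=look('w16',['disc','spacer','block','stand'],.1)
for t,z in(("disc",.07),("stand",.014),("block",.044)):
    if "mask" in o.get(t,{}): print(t,rect(o[t]["mask"],c,T,z))
E
```

```text
position: [0.5428, 0.0063, 0.0638]
force: [-1.3, -20.5, -0.2]
grasp_force: 30.0
disc ((522.3214111328125, 90.65874481201172), (52.6484489440918, 52.54484939575195), 20.083709716796875)
stand ((529.284912109375, 60.00991439819336), (119.68574523925781, 155.89817810058594), 14.038694381713867)
block ((507.84991455078125, 61.37361145019531), (12.574361801147461, 26.438186645507812), 66.3333511352539)
```

Disc has stopped at the home position (0.522,0.091), and total force is 20.5 N, so about 11 N on the pad. Releasing.

```bash
python3 -m jog '[{"tx":0,"ty":0,"tz":0,"roll":0,"jaw":0.2},{"tx":0,"ty":0,"tz":0,"roll":0,"jaw":0.5},{"tx":0,"ty":0,"tz":0,"roll":0,"jaw":0.5},{"tx":0,"ty":0,"tz":-2,"roll":0,"jaw":0.5},{"tx":0,"ty":0,"tz":-4,"roll":0,"jaw":0.5},{"tx":0,"ty":0,"tz":-4,"roll":0,"jaw":0.5},{"tx":-2,"ty":0,"tz":-4,"roll":0,"jaw":0.5},{"tx":-2,"ty":0,"tz":-2,"roll":0,"jaw":0.5}]';python3 -m jog '[{"tx":0,"ty":0,"tz":0,"roll":0,"jaw":0.5},{"tx":0,"ty":0,"tz":0,"roll":0,"jaw":0.5},{"tx":0,"ty":0,"tz":0,"roll":0,"jaw":0.5},{"tx":0,"ty":0,"tz":0,"roll":0,"jaw":0.5}]'
python3 - <<'E'
from h import *
st,c,T,o=look('w17',['disc','stand','clamp'],.1)
for t,z in(("disc",.07),("stand",.014)):
    if "mask" in o.get(t,{}): print(t,rect(o[t]["mask"],c,T,z))
im=c["img"];hsv=cv2.cvtColor(im,cv2.COLOR_RGB2HSV)
red=(((hsv[...,0]<6)|(hsv[...,0]>172))&(hsv[...,1]>150)&(hsv[...,2]>90));red[215:]=0;red[:,:200]=0;red[:,310:]=0
rr,cc=np.where(red)
for r in(rr.min(),rr.max()): P=atz(c,T,r,cc.mean(),.064)[:2]-O;print(r,P@SX*1e3,P@SY*1e3)
m=cv2.imread("pics/w17.png");s=capture("side")["img"][:,:,::-1]
a=cv2.resize(m[0:225,120:400],(560,450));b=np.zeros((450,230,3),np.uint8);b[:200,:230]=cv2.resize(s[120:240,190:328],(230,200))
cv2.imwrite("pics/final.png",np.hstack([a,b]))
E
```

```text
time_s: 36.45
position: [0.553, -0.0267, 0.2272]
tcp_rot: [[-0.245, 0.969, 0.006], [0.97, 0.245, -0.001], [-0.002, 0.005, -1.0]]
force: [1.5, 0.0, -0.6]
opening: 0.497
grasp_force: 0.0
time_s: 36.85
position: [0.5502, -0.0262, 0.2217]
tcp_rot: [[-0.244, 0.97, -0.004], [0.97, 0.244, 0.001], [0.002, -0.004, -1.0]]
force: [-0.5, -0.7, 0.4]
opening: 0.499
grasp_force: 0.0
disc ((522.9911499023438, 90.40074157714844), (52.800025939941406, 53.08258819580078), 60.435279846191406)
stand ((538.9954223632812, 25.10956573486328), (120.45370483398438, 226.41659545898438), 14.13425064086914)
134 -0.6692508226623755 -36.43924260542384
154 -0.6541998052123181 -57.40301891458907
```

View pics/final.png

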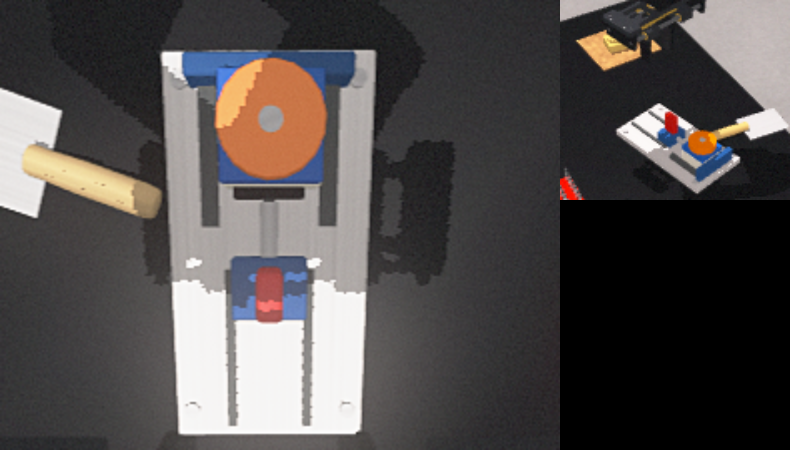

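The final picture shows the disc centred on the spacer at (270,118), the spacer flush over the block and against the stop wall. The tab is where I left it at (269,293), and the cast is upright on the mat (inset, 615,42).

```bash
python3 -c "
from rig import *
print(hand_in())"
```

```text
the job is handed in; nothing more can be done
None
```

The job is handed in at about 37 s of the 67 s limit, verdict not shown: the cast is upright on the mat, the spacer and disc are stacked flush and centred on the block, and the block is clamped against the stop wall at about 11 N, estimated from the wrist force.

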